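# Lay out the painting kit round the water cup

### The arm

A 6-joint arm with a two-finger parallel gripper is mounted at the origin on a cart in front of the work surface, level with it; the furniture and walls round the work are solid. World frame = base frame: x ahead of the robot, y to its left, z up, the work surface at z = 0. Lengths are in m, angles in rad, forces in N, time in s.
With the tool pointing down it reaches from about 0.35 to 0.85 m from the base axis. Payload 8.1 kg.
Tool frame: the origin (TCP) lies at the very end of the fingers, on their centre line; the grasp point (between the pads) lies 19 mm behind it; z points along the fingers, y is the line along which they close (so a half turn about z gives the same grasp; the last joint's range is limited). The gripper opens to 93 mm and grips with 3 to 60 N. Pads are 15 mm wide; open, the fingers measure 128 mm over their backs; the gripper's body (75 mm by 188 mm) begins 65 mm behind the grasp point.
Start: joints at [-0.085, 0.13, 1.488, -0, 1.523, -0.085], TCP at [0.6, 0, 0.219] pointing down, gripper open.
Joint ranges: [-2.96, 2.96], [-0.89, 2.26], [0.02, 2.5], [-1.34, 4.48], [0, 2.73], [-2.66, 2.66]. Speed limits (rad/s): [2.39, 2.39, 2.79, 3.14, 3.14, 3.14].

### API

Orientations are given as a rotation vector (axis times angle).
In Python, from plant import robot gives the robot as it stands. The module is installed in compiled form; this text tells all that it offers.
- The arm moves only by the tool play_rows, never from a script. Its argument "increments" is text: rows parted by semicolons, each of 5 numbers parted by spaces: the shift along the tool's x, y, z in mm, then the turn about the tool's z in degrees, then the closure, from -1 (fully open) to 1 (shut). In form: dx dy dz yaw claw; .... A call has 1 to 20 rows; each row is the pose to reach, as a shift and turn from the pose commanded when the call began, along the tool's axes at that moment; what a row does not reach only later rows make up. A row lasts 1/10 s, in which the tool goes at most 50 mm and 8.59 degrees, less where a joint would pass 70% of its speed; a pose out of reach is approached as far as the arm can. A call with a gripper value outside its range is refused whole. The fingers move at their own pace and stop on an object; "force" is the grip in N (left out, the last holds). Time passes only in rows, so rows that repeat a pose let the fingers close. It gives the time, the measured TCP pose, the force, the opening and the grip force at its end, in the units of the state.
- robot.read_state(): the state, without advancing time (a new reading comes with each control period).
- robot.read_camera(name): name is "scene" or "side" or "wrist"; returns the picture (420x560x3 uint8, blue, green, red); there is no depth.
- robot.calibration(name): a dict with "vertical_fov" (degrees; the focal length in pixels is half the picture's height over the tangent of half this angle, whatever the lens; pixels are square), "cx", "cy" (the principal point, pixels), "rvec" (rotation vector, rad) and "tvec" (3), from world to camera coordinates, as OpenCV has them. Camera axes: x right, y down, z forward; pixel columns grow to the right and rows downward; lengths in m; the calibration is good to about 2 mm. The wrist camera is an equidistant fisheye: a pixel r from the principal point sees the ray r / f radians off the axis. A picture is of the moment at which its call begins: read the wrist's pose just before it. calibration takes no time and is no camera call; for the wrist camera it gives the pose at the moment of the call.
- robot.close_job(): hands the job in; it is judged then, once.
Trained networks look in the newest picture that a camera, given by its name, has taken for a name from the list of things; names that differ only in an ending like _2 or _b are one class to them, and where a whole thing is asked for, a point or a joint stands for the part that bears it (a point fixed in the world has none). Each returns a list of dicts, best first, with "conf" (0 to 1); they miss things now and then, are a little off and sometimes report something else, mostly with a low value. They report only what shows in the picture. A call takes as long as a camera call.
- robot.recognise(camera, query): "centre" ([x, y, z] in m, in world coordinates, good to about 4 mm: the middle of the surface that is visible of it).
- robot.regions_of(camera, query): "pixels" (420x560 bool, what is visible of it).
- robot.landmark_of(camera, query): "centre" ([x, y, z] in m, in world coordinates, good to about 4 mm: a listed point, or the origin of a listed thing).
The state is a dict: "t": time; "q": joint angles; "dq": joint speeds; "joint_torque": joint torques, N m; "tool_pos": TCP position; "orientation": TCP orientation; "force": force on the tool from outside, world axes, zero at the start; "wrist_torque": the same for the moment, N m; "opening": finger opening in m; "gripper_force": force on a finger pad.
Only numpy, scipy, OpenCV 4.12 (cv2) and the standard library are available. Lean on these libraries where they do the work, as an engineer would, in place of code of your own. Each camera call takes 0.05 s, during which the arm holds its last target. There are 200 camera calls.

### The job

Lay out the painting kit round the water cup, left and right being as you see them from the robot: put the tall paint bottle in the middle of the coaster to the left of the cup, the squat dark jar in the middle of the coaster to its right, and the lump of clay in the middle of the coaster in front of it. Stand the tiny vial on top of the dark jar, in the middle of its lid, once the jar is in its place. Everything ends upright; leave the cup, the wooden wedge and the small pink pot where they are.

Things in the scene. Friction and masses are not known exactly. Their poses are not given: they have to be found in the camera images.
- cup: white open water cup, loose on the desk amid the three coasters, not to be moved; 89 mm across, 88 high; origin: centre of its underside, z up, -x roughly to the robot, +y to the left seen from the robot (within 0.2 rad). The coasters left (larger y) and right (smaller y) of it lie about 130 mm off, the one in front (nearer the robot, smaller x) about 115 mm
- coaster_a: one of three identical round cork coasters, 86 mm across and 4 mm thick, fixed to the desk; origin at the centre of its underside (desk level); which of the three lies left, right or in front of the cup changes from start to start
- coaster_b: one of three identical round cork coasters, 86 mm across and 4 mm thick, fixed to the desk; origin at the centre of its underside (desk level); which of the three lies left, right or in front of the cup changes from start to start
- coaster_c: one of three identical round cork coasters, 86 mm across and 4 mm thick, fixed to the desk; origin at the centre of its underside (desk level); which of the three lies left, right or in front of the cup changes from start to start
- bottle_mid (a point): the tall teal-blue paint bottle with a wide pale ribbed screw cap: round, 48 mm across up to 68 mm, cap 44 mm across, 91 mm high in all; this point is on its axis half-way up (45.5 mm above its foot), z along its axis; standing loose on the desk, 0.11 kg
- jar_mid (a point): the squat dark paint jar with a flat dark screw lid: 52 mm across up to 53 mm, lid 48 mm across, 71 mm high in all; this point is on its axis half-way up (35.5 mm above its foot), z along its axis; standing loose on the desk, 0.12 kg
- lump_mid (a point): the low brown lump of dried clay, an oval pebble 37 mm along its x, 47 mm along its y, 15 mm high, with rounded sides; this point is at its middle, half-way up (7.5 mm above its underside), z up; lying loose on the desk, 0.05 kg; best pinched low across its 37 mm width
- vial_mid (a point): the tiny glass vial with a green cap: 20 mm across, cap 18 mm across, 54 mm high in all, the smallest bottle; this point is on its axis half-way up (27 mm above its foot), z along its axis; standing loose on the desk, 0.02 kg
- wedge: bystander: pale pine wedge standing on its foot, 28 x 50 mm, 107 mm high, behind the cup; origin at the centre of its underside; loose, to be left alone
- pot: bystander: small pink paint pot with a screw lid, 45 mm across, 63 mm high, behind and to the left of the cup; origin at the centre of its underside; loose, to be left alone. (Overhead, a fixed lamp bulb hangs to the left near the robot, at about x 0.27, y 0.31, from 0.55 m up: keep the arm clear of it)

How it is judged:
By the outcome, as a careful person would: the job done as asked, in the order asked, and still so for the second after the job is handed in, with the robot touching nothing.
It also fails if it takes over 118 s, if anything falls off the work surface, if the arm or the gripper's body presses on something with over 40 N, if the wrist force passes 120 N, or if a joint passes its speed limit or range.

## Working session

There is one attempt and no reset: what is moved stays moved. The work goes in short steps, Python scripts to look and compute and a tool call to move; the robot and the scene stay as the last step left them, time stands still between calls to the robot, and variables do not carry over. Pictures are saved under pics/ and viewed, at most 16 in all, crops included, and the job is handed in when it is done.

Besides the shell and the picture viewer there is one more tool, called after "Request:" as name(argument=value, ...) on one line, values as JSON. play_rows: Moves the arm, as the interface text tells. Its arguments: {"type":"object","properties":{"increments":{"type":"string"},"force":{"type":"number"}},"required":["increments"]}

```bash
mkdir -p pics; cat > look.py <<'E'
from plant import robot
import cv2,numpy as np
def shot(c,n):
    im=robot.read_camera(c); cv2.imwrite(f'pics/{n}.png',im); return im
def lm(c,names,k=1):
    for q in names:
        for r in robot.landmark_of(c,q)[:k]: print(c,q,np.round(r['centre'],4),round(r['conf'],2))
E
python3 - <<'E'
from look import *
s=robot.read_state();print(s['t'],s['tool_pos'],s['orientation'],s['opening'])
a=shot('scene','s0');b=shot('side','d0');cv2.imwrite('pics/both.png',cv2.resize(np.hstack([a,b]),(800,300)))
N=['cup','bottle_mid','jar_mid','lump_mid','vial_mid','wedge','pot']
lm('scene',N);lm('scene',['coaster_a'],4)
lm('side',N);lm('side',['coaster_a'],4)
E
```

```text
0.0 [5.99432767e-01 8.76020179e-05 2.17604736e-01] [-2.22036343e+00 -2.22052360e+00  1.85717640e-03] 0.09328966155719122
scene cup [ 0.6027 -0.1337  0.004 ] 0.61
scene bottle_mid [ 0.4147 -0.3722  0.0412] 0.82
scene jar_mid [ 0.5306 -0.443   0.0365] 0.67
scene lump_mid [0.665  0.138  0.0097] 0.44
scene vial_mid [0.5296 0.1804 0.0253] 0.71
scene wedge [ 0.7246 -0.0962 -0.0022] 0.66
scene pot [ 0.7404  0.0383 -0.0031] 0.72
scene coaster_a [ 0.6213 -0.2706 -0.0022] 0.88
scene coaster_a [ 0.5848 -0.0141 -0.0059] 0.84
scene coaster_a [ 0.492  -0.1433  0.0011] 0.6
side cup [ 0.6028 -0.1344 -0.0015] 0.85
side bottle_mid [ 0.4158 -0.3671  0.0446] 0.87
side jar_mid [ 0.5355 -0.4393  0.0376] 0.73
side lump_mid [ 0.5365 -0.4376  0.036 ] 0.66
side vial_mid [0.6677 0.1333 0.0094] 0.54
side wedge [ 0.7223 -0.0995 -0.0032] 0.8
side pot [ 0.7375  0.0378 -0.0015] 0.61
side coaster_a [ 0.5877 -0.0116 -0.0038] 0.84
side coaster_a [ 0.487  -0.148   0.0052] 0.73
side coaster_a [ 0.6178 -0.272   0.0018] 0.64
```

View pics/s0.png

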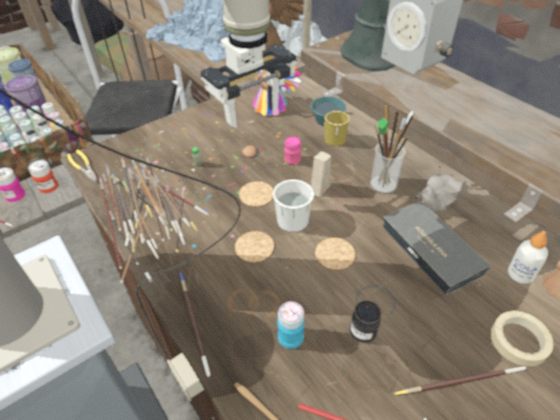

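View pics/d0.png

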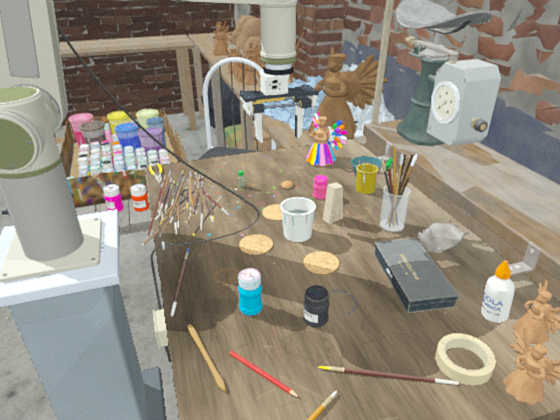

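The robot is at left-bottom in the scene view. The bottle is at (291,325), jar (366,320), cup (293,205), coasters (255,194), (254,246) and (335,253), vial (196,157), lump (249,151). The side view agrees, though its lump and vial detections are wrong. I'll go above the bottle.

Request:
play_rows(increments="-45 -22 0 0 -1;-90 -45 0 0 -1;-135 -67 0 0 -1;-180 -90 0 0 -1;-225 -112 0 0 -1;-270 -135 0 0 -1;-315 -157 0 0 -1;-350 -175 0 0 -1;-370 -185 0 0 -1;-370 -185 0 0 -1;-370 -185 0 0 -1;-370 -185 0 0 -1", force=15)

```text
t: 2.1
tool_pos: [0.4156, -0.369, 0.2186]
orientation: [-2.22, -2.222, -0.001]
force: [-0.3, -0.1, -0.1]
opening: 0.0933
gripper_force: 0.0
```

```bash
python3 - <<'E'
from look import *
s=robot.read_state();print(s['t'],s['tool_pos'],s['orientation'],s['q'])
a=shot('wrist','w1')
lm('wrist',['bottle_mid','jar_mid','cup']);lm('wrist',['coaster_a'],3)
E
```

```text
2.1 [ 0.41558366 -0.36901807  0.21860511] [-2.22025283e+00 -2.22239599e+00 -6.44922164e-04] [-8.18649132e-01  1.12461604e-02  1.61306826e+00  4.05365833e-04
  1.51745711e+00 -8.19635591e-01]
wrist bottle_mid [ 0.4202 -0.3702  0.0457] 0.91
wrist jar_mid [ 0.5346 -0.4433  0.035 ] 0.75
wrist cup [ 0.6041 -0.1362 -0.0023] 0.9
wrist coaster_a [ 0.6178 -0.2717  0.0031] 0.84
```

View pics/w1.png

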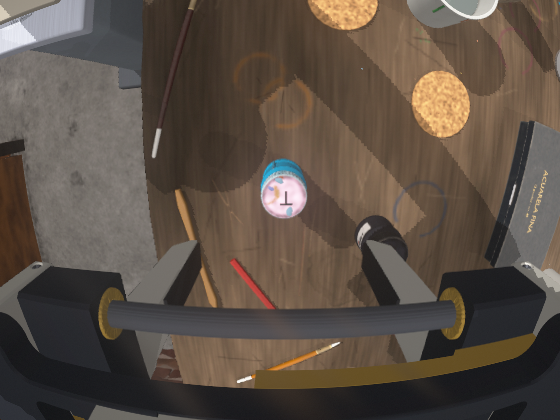

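Request:
play_rows(increments="-1 2 45 0 -1;-1 2 90 0 -1;-1 2 135 0 -1;-1 2 170 0 -1;-1 2 188 0 -1;-1 2 188 0 -1;-1 2 188 0 -1;-1 2 188 0 1;-1 2 188 0 1;-1 2 188 0 1;-1 2 188 0 1;-1 2 188 0 1;-1 2 188 0 1;-1 2 188 0 1;-1 2 188 0 1;-1 2 188 0 1", force=15)

```text
t: 3.95
tool_pos: [0.417, -0.371, 0.0307]
orientation: [2.221, 2.221, -0.0]
force: [-0.6, -0.6, 1.7]
opening: 0.0471
gripper_force: 15.0
```

```bash
cat >> look.py <<'E'
from scipy.optimize import least_squares
def toplane(cam,px,z):
    """pixels (n,2) -> world points on plane z"""
    c=robot.calibration(cam); f=210/np.tan(np.radians(c['vertical_fov'])/2)
    d=(np.asarray(px,float)-[c['cx'],c['cy']])/f
    if cam=='wrist':
        th=np.linalg.norm(d,axis=1); d=d*(np.tan(th)/np.maximum(th,1e-9))[:,None]
    R=cv2.Rodrigues(np.array(c['rvec'],float))[0]; C=-R.T@np.array(c['tvec'],float).ravel()
    w=np.c_[d,np.ones(len(d))]@R
    return (C+w*((z-C[2])/w[:,2])[:,None])[:,:2]
def coasters(cam):
    shotted=robot.regions_of(cam,'coaster_a')
    for r in shotted[:4]:
        cs,_=cv2.findContours(r['pixels'].astype('uint8'),0,cv2.CHAIN_APPROX_NONE)
        p=toplane(cam,max(cs,key=len)[:,0],0.004)
        g=least_squares(lambda v:np.hypot(*(p-v[:2]).T)-v[2],[*p.mean(0),.043],loss='soft_l1',f_scale=.002)
        print(cam,'coaster',np.round(g.x,4),'res',np.round(np.sqrt(np.mean((np.hypot(*(p-g.x[:2]).T)-g.x[2])**2)),4),round(r['conf'],2))
E
python3 - <<'E'
from look import *
for c in('scene','side'): robot.read_camera(c); coasters(c)
E
```

```text
scene coaster [ 0.481  -0.1475  0.0375] res 0.0047 0.92
scene coaster [ 0.6224 -0.2737  0.0373] res 0.0052 0.58
side coaster [ 0.5815 -0.0175  0.035 ] res 0.0099 0.71
side coaster [ 0.6157 -0.2741  0.0395] res 0.0015 0.66
```

Request:
play_rows(increments="0 0 -40 0 1;0 0 -80 0 1;0 0 -120 0 1;20 12 -150 0 1;55 34 -170 0 1;90 55 -170 0 1;125 77 -170 0 1;160 100 -170 0 1;195 120 -170 0 1;230 142 -170 0 1;260 160 -170 0 1;271 168 -170 0 1;271 168 -170 0 1;271 168 -170 0 1;271 168 -170 0 1")

```text
t: 5.65
tool_pos: [0.5843, -0.1014, 0.2005]
orientation: [-2.223, -2.22, 0.001]
force: [-0.1, 0.6, -0.6]
opening: 0.0473
gripper_force: 15.0
```

```bash
python3 - <<'E'
from look import *
a=shot('wrist','w2')
coasters('wrist')
lm('wrist',['bottle_mid','cup','pot','wedge','lump_mid','vial_mid']);lm('wrist',['coaster_a'],3)
s=robot.read_state();print(s['t'],s['tool_pos'],s['opening'])
E
```

```text
wrist coaster [ 0.5883 -0.011   0.042 ] res 0.0006 0.85
wrist coaster [ 0.4889 -0.1456  0.0423] res 0.0012 0.58
wrist cup [ 0.6083 -0.1376  0.0007] 0.68
wrist pot [0.7405 0.045  0.0008] 0.79
wrist wedge [ 0.722  -0.0945  0.0017] 0.81
wrist lump_mid [ 0.608  -0.1335 -0.0028] 0.63
wrist coaster_a [ 0.4911 -0.148   0.0006] 0.85
wrist coaster_a [ 0.5899 -0.0122 -0.0008] 0.78
6.1 [ 0.58493548 -0.10018513  0.20067293] 0.04663843031511084
```

View pics/w2.png

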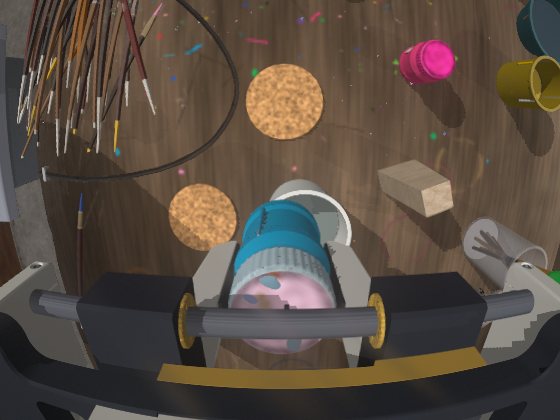

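The picture shows the bottle held upright, the left coaster at (285,102), the front one at (203,217), and nothing in the way.

Request:
play_rows(increments="40 2 0 0 1;75 3 0 0 1;88 3 20 0 1;88 3 65 0 1;88 3 110 0 1;88 3 145 0 1;88 3 160 0 1;88 3 165 0 1;88 3 165 0 1;88 3 165 0 1;88 3 165 0 -1;88 3 165 0 -1;88 3 165 0 -1;88 3 165 0 -1;88 3 165 0 -1;88 3 130 0 -1;88 3 85 0 -1;88 3 40 0 -1;88 3 0 0 -1;88 3 0 0 -1")

```text
t: 8.1
tool_pos: [0.5919, -0.0124, 0.2087]
orientation: [2.215, 2.215, 0.012]
force: [1.2, -0.4, 1.4]
opening: 0.093
gripper_force: 0.0
```

```bash
python3 - <<'E'
from look import *
a=shot('wrist','w3')
coasters('wrist')
lm('wrist',['bottle_mid','cup','lump_mid','vial_mid'])
s=robot.read_state();print(s['t'],s['tool_pos'],s['opening'])
E
```

```text
wrist coaster [ 0.4935 -0.145   0.0356] res 0.0082 0.97
wrist coaster [ 0.5833 -0.0081  0.0396] res 0.0087 0.72
wrist coaster [ 0.6116 -0.2683  0.0371] res 0.0062 0.65
wrist coaster [0.66   0.1343 0.0196] res 0.0019 0.58
wrist bottle_mid [ 0.5913 -0.0092  0.0477] 0.65
wrist cup [ 0.6055 -0.1356 -0.0013] 0.85
wrist lump_mid [0.6638 0.134  0.008 ] 0.89
wrist vial_mid [0.5265 0.1817 0.0228] 0.72
8.4 [ 0.58677675 -0.01186153  0.19831285] 0.09329854925052934
```

View pics/w3.png

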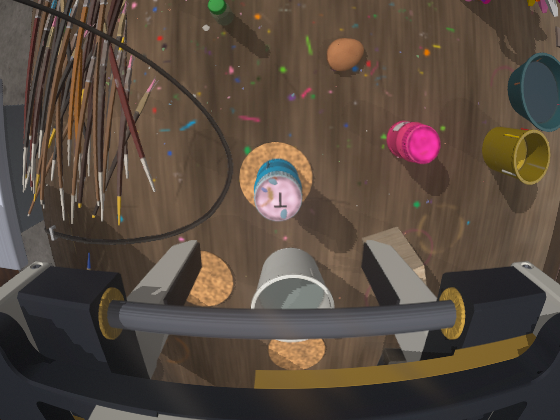

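```bash
python3 - <<'E'
from look import *
for z in(0,.02,.05,.1,.15): print(z,toplane('scene',[[240,210],[196,263],[130,132]],z).round(3).tolist(),toplane('side',[[258,213],[187,242],[150,110]],z).round(3).tolist(),toplane('wrist',[[231,165],[160,232],[60,22]],z).round(3).tolist())
m=[r for r in robot.regions_of('wrist','lump_mid')][0]['pixels'].astype('uint8')
cs,_=cv2.findContours(m,0,cv2.CHAIN_APPROX_NONE)
p=toplane('wrist',max(cs,key=len)[:,0],.006)*1000
print(cv2.fitEllipse(p.astype('float32')))
E
```

```text
0 [[0.524, -0.035], [0.361, -0.11], [0.442, 0.424]] [[0.536, 0.003], [0.323, -0.079], [0.305, 1.07]] [[0.529, 0.007], [0.433, -0.077], [0.296, 0.21]]
0.02 [[0.514, -0.052], [0.356, -0.125], [0.435, 0.395]] [[0.528, -0.03], [0.321, -0.109], [0.304, 1.005]] [[0.532, 0.01], [0.442, -0.069], [0.312, 0.202]]
0.05 [[0.5, -0.078], [0.348, -0.148], [0.424, 0.352]] [[0.515, -0.078], [0.319, -0.154], [0.302, 0.908]] [[0.537, 0.015], [0.455, -0.057], [0.336, 0.19]]
0.1 [[0.477, -0.12], [0.335, -0.185], [0.406, 0.28]] [[0.495, -0.159], [0.314, -0.229], [0.299, 0.746]] [[0.545, 0.023], [0.476, -0.037], [0.376, 0.17]]
0.15 [[0.454, -0.163], [0.322, -0.223], [0.388, 0.208]] [[0.474, -0.24], [0.31, -0.303], [0.296, 0.583]] [[0.553, 0.032], [0.497, -0.017], [0.416, 0.151]]
((655.5722045898438, 133.92324829101562), (33.69184494018555, 43.93205642700195), 125.0399169921875)
```

Request:
play_rows(increments="35 35 0 0 -1;62 70 0 0 -1;62 78 0 0 -1;62 78 0 0 -1;62 78 0 0 -1")

```text
t: 8.95
tool_pos: [0.6652, 0.0494, 0.1996]
orientation: [-2.221, -2.22, 0.003]
force: [-0.4, 0.0, 0.2]
opening: 0.0928
gripper_force: 0.0
```

```bash
python3 - <<'E'
from look import *
a=shot('wrist','w4')
m=[r for r in robot.regions_of('wrist','lump_mid')][0]['pixels'].astype('uint8')
cs,_=cv2.findContours(m,0,cv2.CHAIN_APPROX_NONE)
p=toplane('wrist',max(cs,key=len)[:,0],.006)*1000
print(cv2.fitEllipse(p.astype('float32')))
lm('wrist',['bottle_mid','lump_mid','vial_mid'])
s=robot.read_state();print(s['t'],s['tool_pos'],s['opening'])
E
```

```text
((666.1473999023438, 135.09498596191406), (35.48415756225586, 45.95392608642578), 126.28931427001953)
wrist bottle_mid [ 0.591  -0.012   0.0498] 0.63
wrist lump_mid [0.6628 0.1343 0.008 ] 0.84
wrist vial_mid [0.5272 0.1806 0.0236] 0.75
9.2 [0.66559689 0.04932852 0.20114376] 0.09301451030079169
```

View pics/w4.png

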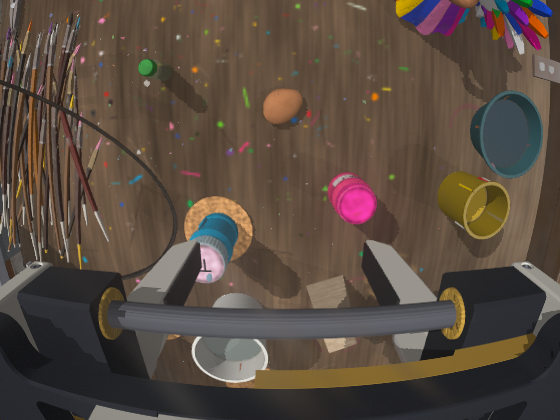

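The lump is at (283,106), long axis about 36° from world x. The cord lies flat on the desk. I'll turn 54° and pinch it.

Request:
play_rows(increments="25 0 0 8 -1;50 0 10 16 -1;75 -1 30 24 -1;85 -1 60 32 -1;85 -1 100 40 -1;85 -1 140 48 -1;85 -1 170 54 -1;85 -1 188 54 -1;85 -1 196 54 -1;85 -1 196 54 -1;85 -1 196 54 -1;85 -1 196 54 1;85 -1 196 54 1;85 -1 196 54 1;85 -1 196 54 1;85 -1 196 54 1;85 -1 196 54 1;85 -1 196 54 1;85 -1 196 54 1;85 -1 196 54 1", force=15)

```text
t: 11.2
tool_pos: [0.6649, 0.135, 0.0045]
orientation: [-2.988, -0.971, 0.0]
force: [-0.7, -0.4, -0.5]
opening: 0.0349
gripper_force: 15.0
```

Request:
play_rows(increments="0 0 -40 0 1;0 0 -80 0 1;0 0 -120 8 1;0 0 -160 16 1;0 0 -195 24 1;0 0 -195 32 1;0 0 -195 36 1;0 0 -195 36 1;0 0 -195 36 1")

```text
t: 12.1
tool_pos: [0.6647, 0.135, 0.1991]
orientation: [3.142, 0.004, -0.001]
force: [0.5, -0.1, -0.7]
opening: 0.0352
gripper_force: 15.0
```

```bash
python3 - <<'E'
from look import *
s=robot.read_state();print(s['t'],s['tool_pos'],s['orientation'],s['opening'],s['q'])
R=cv2.Rodrigues(s['orientation'])[0];d=np.array([.489,-.146,s['tool_pos'][2]])-s['tool_pos'];print((R.T@d*1000).round(1))
E
```

```text
12.1 [0.66469016 0.13499553 0.1990938 ] [ 3.14150651e+00  3.74742960e-03 -1.45992309e-03] 0.0351932347598404 [1.24793341e-01 3.50915367e-01 1.26801516e+00 3.16873867e-05
 1.52359478e+00 1.69320241e+00]
[-1.764e+02  2.806e+02  2.000e-01]
```

Request:
play_rows(increments="-23 37 0 0 1;-46 74 0 0 1;-69 111 0 0 1;-92 148 0 0 1;-115 185 0 0 1;-138 222 0 0 1;-160 259 0 0 1;-175 281 0 0 1;-175 281 0 0 1;-175 281 40 0 1;-175 281 80 0 1;-175 281 120 0 1;-175 281 155 0 1;-175 281 180 0 1;-175 281 190 0 1;-175 281 190 0 1;-175 281 190 0 1")

```text
t: 13.8
tool_pos: [0.4908, -0.1459, 0.0104]
orientation: [3.141, 0.002, 0.001]
force: [-0.7, -0.9, -0.1]
opening: 0.0354
gripper_force: 15.0
```

Request:
play_rows(increments="0 0 0 0 -1;0 0 0 0 -1;0 0 0 0 -1;0 0 0 0 -1;0 0 0 0 -1;0 0 -40 0 -1;0 0 -80 0 -1;-20 0 -120 0 -1;-50 0 -160 0 -1;-80 0 -190 0 -1;-80 0 -190 0 -1;-80 0 -190 0 -1")

```text
t: 15.0
tool_pos: [0.4105, -0.1464, 0.2007]
orientation: [3.14, -0.001, 0.005]
force: [0.3, -0.3, -0.4]
opening: 0.0926
gripper_force: 0.0
```

```bash
python3 - <<'E'
from look import *
s=robot.read_state();print(s['t'],s['tool_pos'],s['orientation'],s['opening'],s['q'])
a=shot('wrist','w5')
coasters('wrist')
lm('wrist',['lump_mid','cup','jar_mid','bottle_mid'])
m=[r for r in robot.regions_of('wrist','lump_mid')][0]['pixels'].astype('uint8')
cs,_=cv2.findContours(m,0,cv2.CHAIN_APPROX_NONE)
print(cv2.fitEllipse((toplane('wrist',max(cs,key=len)[:,0],.01)*1000).astype('float32')))
E
```

```text
15.0 [ 0.4104562  -0.14639102  0.20067903] [ 3.14027481e+00 -1.18978295e-03  4.54610108e-03] 0.09255748314134576 [-4.60447148e-01 -3.25373169e-01  1.94711250e+00  1.08049215e-04
  1.51667545e+00  1.11110126e+00]
wrist coaster [ 0.4869 -0.1454  0.0421] res 0.0005 0.94
wrist coaster [ 0.5852 -0.0119  0.0403] res 0.0099 0.71
wrist coaster [ 0.6054 -0.2687  0.0357] res 0.0066 0.67
wrist lump_mid [ 0.4909 -0.1456  0.0126] 0.85
wrist cup [ 0.6066 -0.1359  0.0013] 0.68
wrist jar_mid [ 0.5299 -0.4423  0.0353] 0.88
wrist bottle_mid [ 0.5921 -0.0119  0.0482] 0.76
((489.8899841308594, -144.78607177734375), (34.67930603027344, 45.99757766723633), 90.46173858642578)
```

View pics/w5.png

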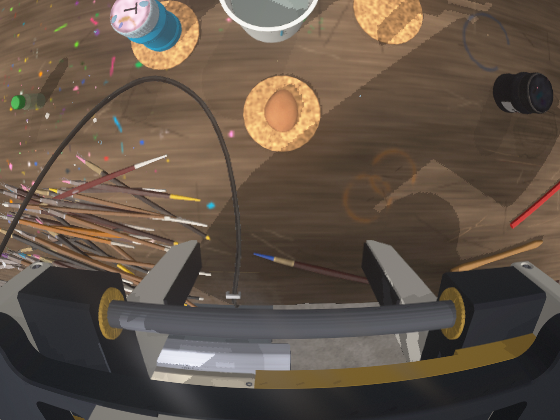

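The lump is centred on its coaster at (281,112). Next is the jar, approached from behind (-y) with the yaw restored.

Request:
play_rows(increments="10 32 0 -8 -1;21 64 0 -16 -1;32 96 0 -24 -1;43 128 0 -32 -1;54 160 0 -40 -1;65 192 0 -48 -1;76 224 0 -56 -1;87 256 0 -64 -1;98 288 0 -72 -1;109 320 0 -80 -1;122 354 0 -88 -1;122 354 0 -90 -1;122 354 0 -90 -1;122 354 0 -90 -1")

```text
t: 16.75
tool_pos: [0.532, -0.4995, 0.1986]
orientation: [-2.222, -2.219, -0.0]
force: [0.7, -0.4, -0.1]
opening: 0.0931
gripper_force: 0.0
```

```bash
python3 - <<'E'
from look import *
s=robot.read_state();print(s['t'],s['tool_pos'],s['orientation'],s['opening'],s['q'])
a=shot('wrist','w6')
coasters('wrist')
lm('wrist',['lump_mid','cup','jar_mid','bottle_mid'])
E
```

```text
16.75 [ 0.53204301 -0.49946363  0.19864005] [-2.22167650e+00 -2.21916806e+00 -3.48863262e-04] 0.09314127383044721 [-8.24129810e-01  4.96047486e-01  1.08381745e+00  1.67059664e-04
  1.56317598e+00 -8.23001491e-01]
wrist coaster [ 0.6188 -0.2938  0.0243] res 0.009 0.63
```

View pics/w6.png

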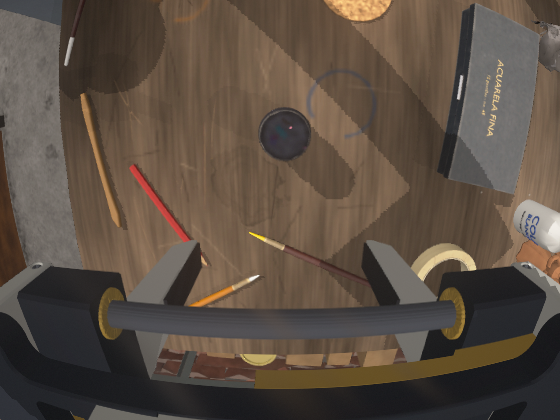

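```bash
python3 - <<'E'
from look import *
print(toplane('wrist',[[285,134],[260,134],[311,134]],.071).round(4))
print('book',toplane('wrist',[[475,8],[442,172]],.03).round(3))
E
```

```text
[[ 0.5362 -0.4414]
 [ 0.5136 -0.4413]
 [ 0.5598 -0.4413]]
book [[ 0.758 -0.281]
 [ 0.717 -0.481]]
```

Jar lid at (285,134) gives (0.535,-0.4415); the book stays clear at x>0.717.

Request:
play_rows(increments="35 2 20 0 -1;58 3 60 0 -1;58 3 105 0 -1;58 3 145 0 -1;58 3 170 0 -1;58 3 179 0 -1;58 3 179 0 -1;58 3 179 0 -1;58 3 179 0 1;58 3 179 0 1;58 3 179 0 1;58 3 179 0 1;58 3 179 0 1;58 3 179 0 1;58 3 179 0 1;58 3 179 0 1", force=15)

```text
t: 18.65
tool_pos: [0.5349, -0.4419, 0.0207]
orientation: [-2.221, -2.221, 0.0]
force: [0.2, -0.0, 0.8]
opening: 0.0508
gripper_force: 15.0
```

Request:
play_rows(increments="0 0 -40 0 1;0 0 -80 0 1;0 0 -120 0 1;20 18 -150 0 1;50 48 -170 0 1;80 75 -170 0 1;100 84 -170 0 1;100 84 -170 0 1;100 84 -170 0 1")

```text
t: 19.55
tool_pos: [0.6189, -0.3415, 0.19]
orientation: [-2.219, -2.222, 0.001]
force: [-0.9, 0.2, -1.9]
opening: 0.0508
gripper_force: 15.0
```

```bash
python3 - <<'E'
from look import *
s=robot.read_state();print(s['t'],s['tool_pos'],s['orientation'],s['opening'])
a=shot('wrist','w7')
coasters('wrist')
lm('wrist',['coaster_a'],3)
E
```

```text
19.55 [ 0.61890559 -0.34146602  0.18997083] [-2.21943073e+00 -2.22219665e+00  9.35904275e-04] 0.05078277283872641
wrist coaster [ 0.617  -0.2717  0.0419] res 0.0005 0.91
wrist coaster [ 0.4883 -0.1554  0.0355] res 0.0101 0.66
wrist coaster_a [ 0.4898 -0.145   0.0026] 0.94
wrist coaster_a [ 0.6168 -0.2705  0.001 ] 0.71
```

View pics/w7.png

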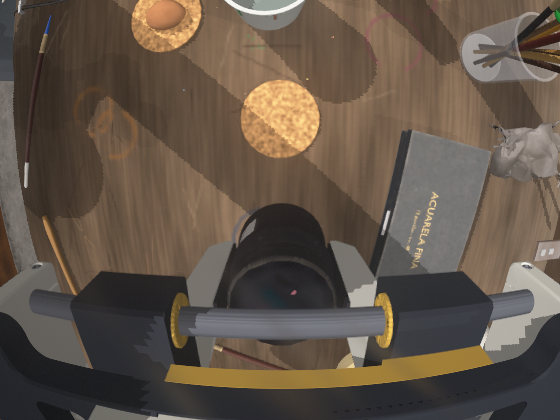

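Right coaster at (281,119), i.e. (0.6175,-0.2717). Placing the jar.

Request:
play_rows(increments="35 -1 0 0 1;65 -1 10 0 1;70 -1 40 0 1;70 -1 80 0 1;70 -1 120 0 1;70 -1 150 0 1;70 -1 164 0 1;70 -1 164 0 1;70 -1 164 0 1;70 -1 164 0 -1;70 -1 164 0 -1;70 -1 164 0 -1;70 -1 164 0 -1;70 -1 164 0 -1;70 -1 125 0 -1;70 -1 85 0 -1;70 -1 40 0 -1;70 -1 0 0 -1;70 -1 -10 0 -1;70 -1 -10 0 -1")

```text
t: 21.7
tool_pos: [0.6194, -0.2727, 0.2039]
orientation: [2.218, 2.218, 0.003]
force: [0.0, 0.3, -0.9]
opening: 0.0931
gripper_force: 0.0
```

Request:
play_rows(increments="-20 0 0 0 -1;-55 0 0 0 -1;-60 0 0 0 -1;-60 0 0 0 -1")

```text
t: 22.1
tool_pos: [0.6165, -0.3333, 0.1974]
orientation: [-2.221, -2.216, 0.002]
force: [-0.5, -0.5, 0.6]
opening: 0.093
gripper_force: 0.0
```

```bash
python3 - <<'E'
from look import *
s=robot.read_state();print(s['t'],s['tool_pos'],s['orientation'],s['opening'])
a=shot('wrist','w8')
lm('wrist',['jar_mid','coaster_a','cup'],2)
E
```

```text
22.1 [ 0.61645282 -0.33325439  0.19738924] [-2.22103209e+00 -2.21593795e+00  1.78943095e-03] 0.09303940685280565
wrist coaster_a [ 0.4887 -0.1479  0.0009] 0.84
wrist cup [ 0.6064 -0.136  -0.0026] 0.97
```

View pics/w8.png

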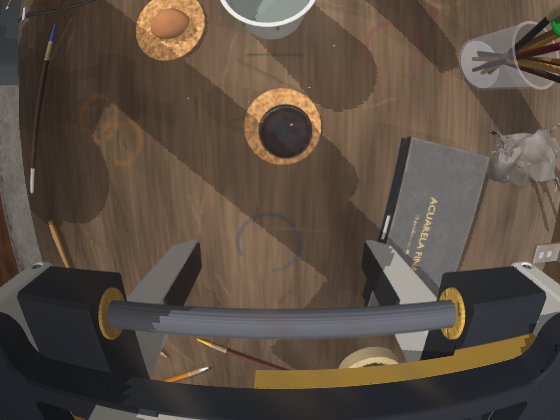

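```bash
python3 - <<'E'
from look import *
im=cv2.imread('pics/w8.png')
lid=toplane('wrist',[[258,132],[313,132],[285.5,105],[285.5,159]],.075);print(lid.round(4),lid.mean(0))
c=toplane('wrist',[[244,126],[322,126],[283,88],[283,164]],.004);print(c.round(4),c.mean(0))
cv2.imwrite('pics/w8c.png',cv2.resize(im[70:190,220:350],None,fx=4,fy=4,interpolation=2))
E
```

```text
[[ 0.5975 -0.2705]
 [ 0.6465 -0.2704]
 [ 0.622  -0.2464]
 [ 0.6221 -0.295 ]] [ 0.62201886 -0.27055625]
[[ 0.5769 -0.268 ]
 [ 0.6632 -0.2679]
 [ 0.62   -0.226 ]
 [ 0.6201 -0.3111]] [ 0.62004671 -0.26825052]
```

View pics/w8c.png

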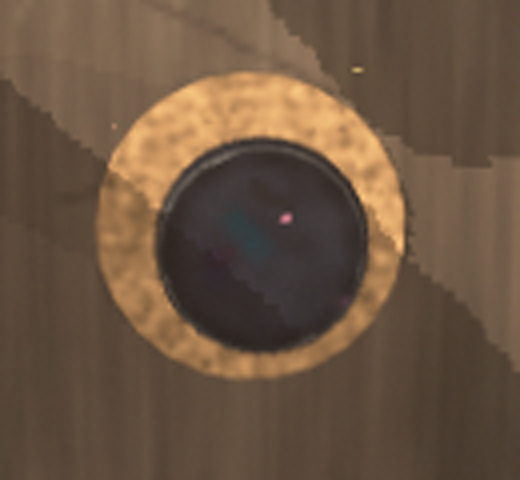

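Crop: the jar's lid is centred on the coaster to within about 3 mm, parallax considered. Now the vial.

Request:
play_rows(increments="45 -9 0 0 -1;90 -18 0 0 -1;135 -27 0 0 -1;180 -36 0 0 -1;225 -46 0 0 -1;270 -55 0 0 -1;315 -64 0 0 -1;360 -74 0 0 -1;400 -82 0 0 -1;425 -88 0 0 -1;433 -89 0 0 -1;433 -89 0 0 -1;433 -89 0 0 -1;433 -89 0 0 -1")

```text
t: 23.7
tool_pos: [0.5293, 0.0999, 0.2006]
orientation: [2.223, 2.22, -0.0]
force: [0.7, 0.3, -0.0]
opening: 0.0929
gripper_force: 0.0
```

```bash
python3 - <<'E'
from look import *
s=robot.read_state();print(s['t'],s['tool_pos'],s['orientation'],s['opening'])
a=shot('wrist','w9')
lm('wrist',['vial_mid','bottle_mid'],2)
s=robot.read_state();print(s['t'],s['tool_pos'])
E
```

```text
23.7 [0.529291   0.09986044 0.20062003] [ 2.22267097e+00  2.21981831e+00 -3.32614261e-04] 0.09291379569948308
wrist vial_mid [0.5277 0.1835 0.0202] 0.67
wrist bottle_mid [ 0.5901 -0.0084  0.0472] 0.83
23.85 [0.52922035 0.09999763 0.20052207]
```

View pics/w9.png

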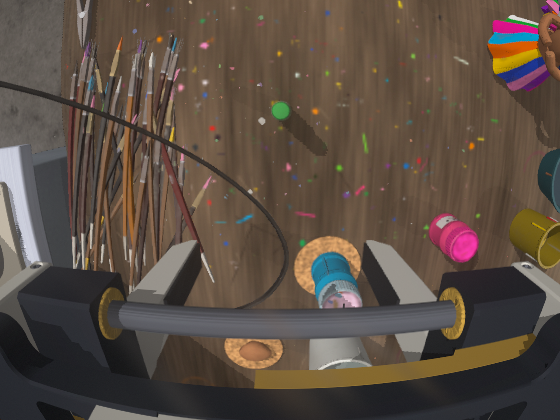

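```bash
python3 - <<'E'
from look import *
print(toplane('wrist',[[281,111]],.054),toplane('wrist',[[210,180],[183,100]],.01))
E
```

```text
[[0.52965286 0.17916725]] [[0.44863391 0.1029937 ]
 [0.42075197 0.19498868]]
```

Request:
play_rows(increments="40 0 0 0 -0.1;75 -1 20 0 -0.1;80 -1 60 0 -0.1;80 -1 100 0 -0.1;80 -1 140 0 -0.1;80 -1 170 0 -0.1;80 -1 185 0 -0.1;80 -1 188 0 -0.1;80 -1 188 0 -0.1;80 -1 188 0 1;80 -1 188 0 1;80 -1 188 0 1;80 -1 188 0 1;80 -1 188 0 1;80 -1 188 0 1;80 -1 188 0 1", force=10)

```text
t: 25.45
tool_pos: [0.5284, 0.1812, 0.0132]
orientation: [2.221, 2.221, 0.001]
force: [-0.8, -0.3, 5.4]
opening: 0.0201
gripper_force: 10.0
```

Request:
play_rows(increments="0 0 -30 0 1;0 0 -70 0 1;0 0 -110 0 1;0 0 -150 0 1;0 0 -190 0 1;0 0 -200 0 1;0 0 -200 0 1;0 0 -200 0 1")

```text
t: 26.25
tool_pos: [0.5273, 0.1808, 0.2108]
orientation: [-2.221, -2.221, 0.003]
force: [-0.5, -0.3, 0.1]
opening: 0.0202
gripper_force: 10.0
```

```bash
python3 - <<'E'
from look import *
s=robot.read_state();print(s['t'],s['tool_pos'],s['orientation'],s['opening'])
a=shot('wrist','w10');lm('wrist',['vial_mid','lump_mid'])
E
```

```text
26.25 [0.52726155 0.18082479 0.21082795] [-2.22062621 -2.22061319  0.00303382] 0.020176509696212087
wrist vial_mid [0.5262 0.1804 0.2209] 0.73
```

View pics/w10.png

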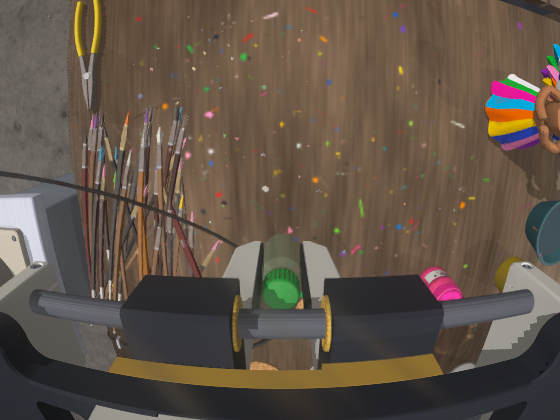

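Vial held upright at (282,280). Moving to just short of the jar on its -y side for a look.

Request:
play_rows(increments="-40 7 0 0 1;-80 14 0 0 1;-120 21 0 0 1;-160 28 0 0 1;-200 35 0 0 1;-240 42 0 0 1;-280 49 0 0 1;-320 56 0 0 1;-360 63 0 0 1;-400 70 0 0 1;-440 77 0 0 1;-480 84 0 0 1;-505 90 0 0 1;-516 91 0 0 1;-516 91 0 0 1;-516 91 0 0 1;-516 91 0 0 1;-516 91 0 0 1;-516 91 0 0 1")

```text
t: 28.3
tool_pos: [0.6192, -0.334, 0.213]
orientation: [2.22, 2.222, 0.0]
force: [-0.3, 0.1, 0.1]
opening: 0.0205
gripper_force: 10.0
```

```bash
python3 - <<'E'
from look import *
s=robot.read_state();print(s['t'],s['tool_pos'],s['orientation'],s['opening'])
a=shot('wrist','w11');cal=robot.calibration('wrist')
g=cv2.medianBlur(cv2.cvtColor(a,cv2.COLOR_BGR2GRAY),3)
c=cv2.HoughCircles(g[60:200,200:380],cv2.HOUGH_GRADIENT,1.5,100,param1=80,param2=20,minRadius=20,maxRadius=33)
print(c)
if c is not None: print(toplane('wrist',c[0][:,:2]+[200,60],.075))
lm('wrist',['jar_mid','cup']);coasters('wrist')
s=robot.read_state();print(s['t'],s['tool_pos'])
E
```

```text
28.3 [ 0.61924667 -0.33401653  0.21304515] [2.21988779e+00 2.22241661e+00 2.03331701e-04] 0.020501914814547547
[[[81.75 68.25 25.55]]]
[[ 0.62023716 -0.27119682]]
wrist cup [ 6.056e-01 -1.360e-01  1.000e-04] 0.89
wrist coaster [ 0.4889 -0.149   0.0417] res 0.0019 0.95
wrist coaster [ 0.6173 -0.2708  0.0424] res 0.0006 0.86
28.5 [ 0.61909617 -0.33471543  0.21281223]
```

View pics/w11.png

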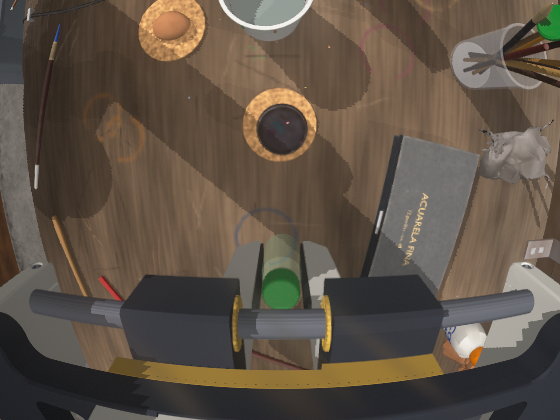

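Lid at (282,128) → (0.6198,-0.2713). Setting the vial down.

Request:
play_rows(increments="30 0 0 0 1;55 0 0 0 1;63 0 20 0 1;63 0 50 0 1;63 0 80 0 1;63 0 105 0 1;63 0 118 0 1;63 0 122 0 1;63 0 124 0 1;63 0 124 0 1;63 0 124 0 1;63 0 124 0 1;63 0 124 0 1")

```text
t: 29.8
tool_pos: [0.6194, -0.2722, 0.0895]
orientation: [2.221, 2.221, 0.001]
force: [-0.9, -0.0, 0.6]
opening: 0.0201
gripper_force: 10.0
```

Request:
play_rows(increments="0 0 0 0 0.3;0 0 0 0 -0.1;0 0 0 0 -0.1;0 0 0 0 -0.1;0 0 0 0 -0.1;0 0 -20 0 -0.1;0 0 -60 0 -0.1;0 0 -100 0 -0.1;0 0 -130 0 -0.1;-40 0 -130 0 -0.1;-80 0 -130 0 -0.1;-80 0 -130 0 -0.1;-80 0 -130 0 -0.1;-80 0 -130 0 -0.1")

```text
t: 31.2
tool_pos: [0.6191, -0.3512, 0.2183]
orientation: [-2.221, -2.221, -0.0]
force: [-0.2, 0.5, 0.4]
opening: 0.051
gripper_force: 0.0
```

```bash
python3 - <<'E'
from look import *
s=robot.read_state();print(s['t'],s['tool_pos'],s['orientation'],s['opening'])
a=shot('wrist','w12');b=shot('scene','s12');d=shot('side','d12')
lm('wrist',['jar_mid','vial_mid','cup','bottle_mid','lump_mid']);lm('scene',['jar_mid','vial_mid','cup','bottle_mid','lump_mid','pot','wedge']);lm('side',['jar_mid','vial_mid','cup','bottle_mid','lump_mid','pot','wedge'])
f=lambda i:cv2.resize(i,(400,300))
r=lambda i:cv2.resize(i[120:300,180:420],(400,300))
cv2.imwrite('pics/fin.png',np.vstack([np.hstack([f(a),r(b)]),np.hstack([f(d),r(d)])]))
E
```

```text
31.2 [ 0.61906678 -0.35115582  0.21834046] [-2.22052004e+00 -2.22127807e+00 -4.97032031e-04] 0.0509783933068985
wrist vial_mid [ 0.6177 -0.2733  0.0969] 0.74
wrist bottle_mid [ 0.4876 -0.1455  0.0091] 0.48
wrist lump_mid [ 0.4918 -0.1478  0.0108] 0.92
scene jar_mid [ 0.6179 -0.2724  0.0397] 0.88
scene vial_mid [ 0.6182 -0.2725  0.0984] 0.63
scene cup [ 6.016e-01 -1.349e-01 -5.000e-04] 0.64
scene bottle_mid [ 0.587  -0.0159  0.0472] 0.56
scene lump_mid [ 0.4901 -0.1415  0.0112] 0.51
scene pot [ 0.7404  0.0411 -0.0031] 0.75
scene wedge [ 0.7237 -0.0959 -0.0028] 0.93
side jar_mid [ 0.6218 -0.27    0.0413] 0.76
side vial_mid [ 7.235e-01 -9.590e-02  2.000e-04] 0.66
side cup [ 0.6031 -0.1331  0.0018] 0.78
side bottle_mid [ 0.5874 -0.0095  0.0469] 0.61
side lump_mid [ 0.4945 -0.1444  0.0105] 0.44
side pot [ 7.393e-01  4.000e-02 -1.000e-04] 0.44
side wedge [ 0.7251 -0.0979  0.0026] 0.85
```

View pics/fin.png

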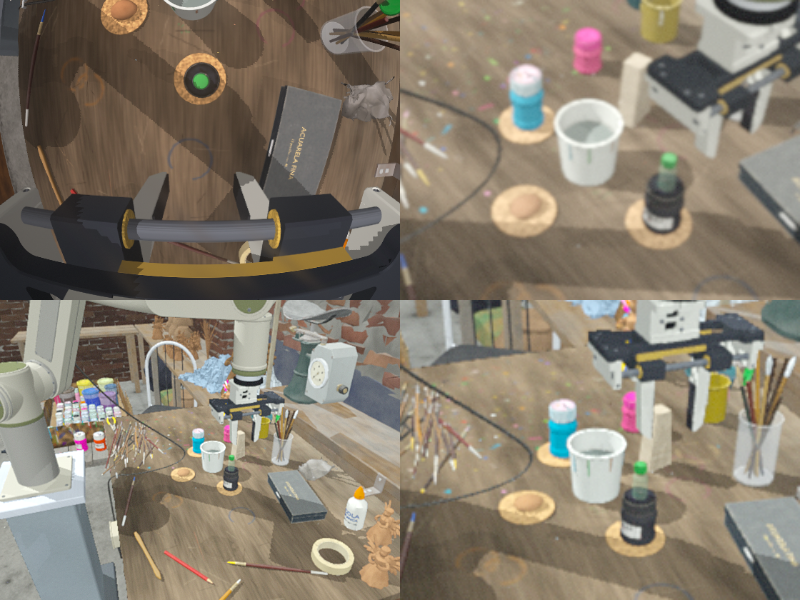

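All views show everything upright and in place: vial on the lid at wrist-view (201,80), bottle on the left coaster, lump in front, and cup, pot and wedge unmoved. Handing in.

```bash
python3 -c "
from plant import robot
print(robot.close_job())"
```

```text
the job is handed in; nothing more can be done
None
```

The job is handed in: bottle left, dark jar right with the vial on its lid, and clay in front, each within about 4 mm of its centre by the cameras. All stand upright; cup, wedge and pot unmoved, done at about 31 s.

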